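# Square up the glass canes on the pick-up plate

## Task

Four glass canes of one length lie loose on the steel pick-up plate. With the keeper bar still back, sweep them with your fingers into the plate's square corner, so that they lie parallel, side by side and touching along the long fence, each with its end flush against the end stop; then push the keeper bar up snug against the row. Do not pick up or lift any cane, and leave the tumbler, the cork and the marker where they are.

Things in the scene. Friction and masses are not known exactly. Their poses are not given: they have to be found in the camera images.
- plate: Cane pick-up plate of dark steel, fixed: 225 x 310 x 10 mm, its top 10 mm above the table, two flat dark grooves along x. Origin at table height near its middle; x runs across from the keeper bar to the fence, y along the canes away from the end stop, z up. It spans x -117.5 to +107.5 and y -155 to +155 mm. Two pale steel bars, 20 mm wide and 14 mm high above it, form a square corner.
- corner (a point): Inner corner where fence face, end stop face and plate top meet: plate frame (+80, -120, +10) mm; axes parallel to the plate's.
- fence_end (a point): Open end of the FENCE, on its face at plate-top height: plate frame (+80, +35, +10) mm. The fence's face runs along y at x = +80 mm from the corner to here; the canes reach beyond it.
- stop_end (a point): Near end of the END STOP, on its face at plate-top height: plate frame (-102, -120, +10) mm. The stop's face runs along x at y = -120 mm from the corner to here.
- keeper (a joint): Slide of the keeper bar, m: 0 fully back at the plate's edge nearest the robot, growing towards the fence (plate +x) up to 0.140. Front face at plate x = -0.091 + value, back face at -0.107 + value. It cannot turn, has about 2.5 N of friction and stays where left. The four canes packed tight are 43.2 mm across, so it meets them at about 0.128.
- keeper_back (a point): Middle of the keeper bar's back face (the one to push on), 7 mm above the plate. The bar is pale aluminium, 16 mm wide (x), 130 mm long (plate y -105 to +25) and 14 mm high, with two brass nuts 17 mm wide on top at plate y -85 and +5, reaching 24 mm above the plate.
- cane1: Red glass cane (the first red of four canes, two red and two green), loose, 9.6 mm thick and 200 mm long, lying along its own y. Origin at the middle of its underside. On this plate it slides and does not roll.
- cane1_stop_end (a point): Centre of the end of the first red cane that faces the end stop.
- cane1_free_end (a point): Centre of the other end of the first red cane.
- cane2: Red glass cane (the second red of four canes, two red and two green), loose, 9.6 mm thick and 200 mm long, lying along its own y. Origin at the middle of its underside. On this plate it slides and does not roll.
- cane2_stop_end (a point): Centre of the end of the second red cane that faces the end stop.
- cane2_free_end (a point): Centre of the other end of the second red cane.
- cane3: Green glass cane (the first green of four canes, two red and two green), loose, 12 mm thick and 200 mm long, lying along its own y. Origin at the middle of its underside. On this plate it slides and does not roll.
- cane3_stop_end (a point): Centre of the end of the first green cane that faces the end stop.
- cane3_free_end (a point): Centre of the other end of the first green cane.
- cane4: Green glass cane (the second green of four canes, two red and two green), loose, 12 mm thick and 200 mm long, lying along its own y. Origin at the middle of its underside. On this plate it slides and does not roll.
- cane4_stop_end (a point): Centre of the end of the second green cane that faces the end stop.
- cane4_free_end (a point): Centre of the other end of the second green cane.
- tumbler: Bystander: amber glass tumbler, 62 mm wide, 82 mm high, loose; origin at the middle of its foot.
- cork: Bystander: cork stopper, 33 mm wide, 32 mm high, loose; origin at the middle of its foot.
- marker: Bystander: white and black marker pen lying on the table, 17 x 135 x 16 mm, long along its y, loose; origin at the middle of its underside.

How it is judged:
By the outcome, as a careful person would: the job done as asked, in the order asked, and still so for the second after the job is handed in, with the robot touching nothing.
It also fails if it takes over 48 s, if anything falls off the work surface, if the arm or the gripper's body presses on something with over 40 N, if the wrist force passes 120 N, or if a joint passes its speed limit or range.

## Robot

A 6-joint arm with a two-finger parallel gripper is mounted at the origin on a cart in front of the work surface, level with it; the furniture and walls round the work are solid. World frame = base frame: x ahead of the robot, y to its left, z up, the work surface at z = 0. Lengths are in m, angles in rad, forces in N, time in s.
With the tool pointing down it reaches from about 0.35 to 0.925 m from the base axis. Payload 6.4 kg.
Tool frame: the origin (TCP) lies at the very end of the fingers, on their centre line; the grasp point (between the pads) lies 19 mm behind it (robot.grip_depth is the distance from the TCP to the grasp point, in m); z points along the fingers, x is the direction in which the jaws open and shut, and the axes are right-handed (so a half turn about z gives the same grasp; the last joint's range is limited). The gripper opens to 94 mm and grips with 3 to 60 N. Pads are 16 mm wide; open, the fingers measure 119 mm over their backs; the gripper's body (75 mm by 177 mm) begins 78 mm behind the grasp point.
Start: joints at [1.062, 0.245, 1.558, -0, 1.339, -0.174], TCP at [0.214, 0.614, 0.205] pointing down, gripper open.
Joint ranges: [-3.13, 3.13], [-1.02, 2.26], [0.13, 2.54], [-0.95, 4.09], [0.21, 2.88], [-2.74, 2.74]. Speed limits (rad/s): [2.57, 2.57, 3.14, 3.14, 3.14, 3.14].

## Interface

Orientations are given as a 3x3 rotation matrix whose columns are the frame's x, y, z axes.
In Python, from bench import robot gives the robot as it stands.
- The arm moves only by the tool send_rows, never from a script. Its argument "deltas" is a list of rows, each a list of 7 numbers: the turn, a rotation vector about the tool's x, y, z in degrees, then the shift along the tool's x, y, z in m, then the finger opening in m, from 0 to 0.094. A call has 1 to 12 rows; each row is the pose to reach, as a shift and turn from the pose commanded when the call began, along the tool's axes at that moment; what a row does not reach only later rows make up. A row lasts 1/12 s, in which the tool goes at most 41.7 mm and 7.16 degrees, less where a joint would pass 70% of its speed; a pose out of reach is approached as far as the arm can. A call with a gripper value outside its range is refused whole. The fingers move at their own pace and stop on an object; the grip force is fixed at half the most. Time passes only in rows, so rows that repeat a pose let the fingers close. It gives the time, the measured TCP pose, the force and the opening at its end, in the units of the state.
- robot.observe(): the state, without advancing time (a new reading comes with each control period).
- robot.grab_frame(name): name is "side" or "top"; returns the picture (420x560x3 uint8, blue, green, red); there is no depth.
- robot.calibration(name): a dict with "vertical_fov" (degrees; the focal length in pixels is half the picture's height over the tangent of half this angle, whatever the lens; pixels are square), "cx", "cy" (the principal point, pixels), "world_from_camera" (4x4, takes a point from camera to world coordinates). Camera axes: x right, y down, z forward; pixel columns grow to the right and rows downward; lengths in m; the calibration is good to about 2 mm. A picture is of the moment at which its call begins. calibration takes no time and is no camera call.
- robot.sign_off(): hands the job in, once; it reports no verdict.
The state is a dict: "t": time; "joint_pos": joint angles; "qd": joint speeds; "joint_torque": joint torques, N m; "ee_pos": TCP position; "eef_rot": TCP orientation; "force": force on the tool from outside, world axes, zero at the start; "moment": the same for the moment, N m; "grip_width": opening from 0.0 (shut) to 1.0 (fully open).
Only numpy, scipy, OpenCV 4.12 (cv2) and the standard library are available. Lean on these libraries where they do the work, as an engineer would, in place of code of your own. Each camera call takes 0.05 s, during which the arm holds its last target. There are 200 camera calls.

## Working session

There is one attempt and no reset: what is moved stays moved. The work goes in short steps, Python scripts to look and compute and a tool call to move; the robot and the scene stay as the last step left them, time stands still between calls to the robot, and variables do not carry over. Pictures are saved under pics/ and viewed, about 8 in all and at most 12, crops included, and the job is handed in when it is done.

Besides the shell and the picture viewer there is one more tool, called after ">>>" by a JSON object that holds its "op" and its "data". send_rows: Moves the arm, as the interface text tells. Its arguments: {"type":"object","properties":{"deltas":{"type":"array","items":{"type":"array","items":{"type":"number"}}}},"required":["deltas"]}

```bash
mkdir -p pics
cat > h.py <<'E'
import numpy as np, cv2
from bench import robot
def ray(name,u,v,z):
    c=robot.calibration(name);f=210/np.tan(np.radians(c["vertical_fov"]/2));T=np.array(c["world_from_camera"])
    d=T[:3,:3]@np.array([(u-c["cx"])/f,(v-c["cy"])/f,1]);o=T[:3,3]
    return o+d*(z-o[2])/d[2]
def proj(name,p):
    c=robot.calibration(name);f=210/np.tan(np.radians(c["vertical_fov"]/2));T=np.linalg.inv(np.array(c["world_from_camera"]))
    q=T[:3,:3]@np.array(p)+T[:3,3]
    return np.array([c["cx"]+f*q[0]/q[2],c["cy"]+f*q[1]/q[2]])
E
python3 - <<'E'
from h import *
for n in("top","side"):
    cv2.imwrite(f"pics/{n}0.png",robot.grab_frame(n)); print(robot.calibration(n))
s=robot.observe();print(s["t"],s["ee_pos"],s["eef_rot"])
E
```

```text
{'vertical_fov': 45.35451170808641, 'cx': 287.16168098080954, 'cy': 207.5725661005033, 'world_from_camera': array([[ 0.0316569 , -0.9750689 ,  0.2196326 ,  0.29461003],
       [-0.99949741, -0.0312492 ,  0.00533099,  0.0207223 ],
       [ 0.00166526, -0.21969098, -0.97556809,  1.17289791],
       [ 0.        ,  0.        ,  0.        ,  1.        ]])}
{'vertical_fov': 51.56072380348186, 'cx': 274.1176627684022, 'cy': 203.3171525004621, 'world_from_camera': array([[-0.97465273, -0.12864792,  0.18303489,  0.36417734],
       [-0.2233726 ,  0.60536121, -0.76396498,  0.79578349],
       [-0.01251972, -0.78548553, -0.61875337,  0.65840624],
       [ 0.        ,  0.        ,  0.        ,  1.        ]])}
0.1 [0.21330412 0.61342942 0.20446245] [[ 3.28568903e-01  9.44479651e-01 -8.14910521e-04]
 [ 9.44478465e-01 -3.28569803e-01 -1.52130895e-03]
 [-1.70460034e-03 -2.69810625e-04 -9.99998511e-01]]
```

View pics/top0.png

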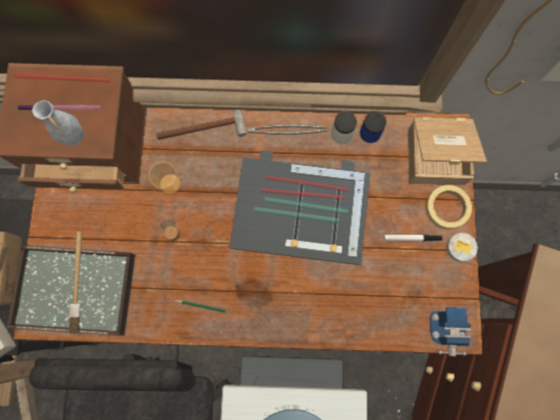

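View pics/side0.png

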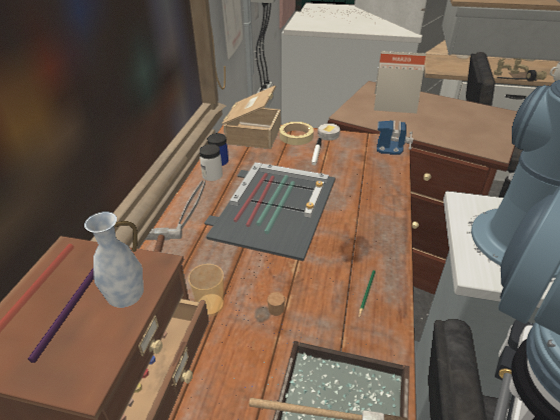

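The top view shows the plate at about (235-370, 158-262). The fence is at the top, the stop on the right and the keeper at the bottom, with reds above greens. I'll enlarge it.

Run:
```python
from h import *
a=cv2.imread("pics/top0.png")[150:270,225:380]
cv2.imwrite("pics/crop0.png",cv2.resize(a,None,fx=5,fy=5,interpolation=cv2.INTER_CUBIC))
```

```text
(no output)
```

View pics/crop0.png

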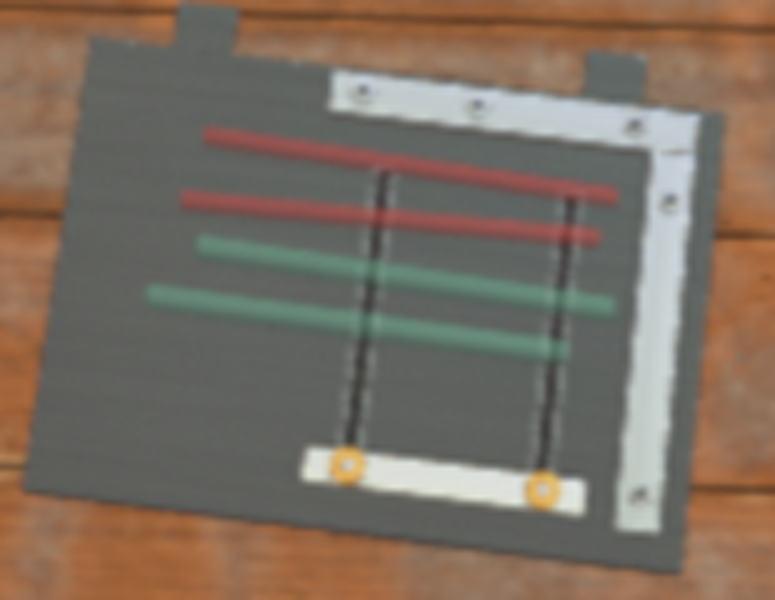

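```bash
cat >> h.py <<'E'
def px(c): return ((np.array(c,float)+.5)/5-.5)+np.array([225,150])
def fitplate(P,W):
    P=np.array(P,float);W=np.array(W)[:,:2];mp=P.mean(0);mw=W.mean(0)
    A=(P-mp).T@(W-mw);th=np.arctan2(A[0,1]-A[1,0],A[0,0]+A[1,1])
    R=np.array([[np.cos(th),-np.sin(th)],[np.sin(th),np.cos(th)]]);return R,mw-R@mp,th
E
python3 - <<'E'
from h import *
P=[(.1075,.155),(.1075,-.155),(-.1175,-.155),(-.1175,.155)]
W=[ray("top",*px(c),.01) for c in [(90,38),(722,113),(682,572),(25,490)]]
R,t,th=fitplate(P,W);print("R",R,t,np.degrees(th));
for p,w in zip(P,W): print(p,(R.T@(w[:2]-t)).round(4))
for n,c,z in [("keepTL",(305,447),.024),("keepTR",(585,479),.024),("keepBR",(583,515),.024),("fenceEnd",(330,110),.024),("stopend",(615,530),.024),("corner",(648,152),.024),
 ("r1f",(203,134),.015),("r1s",(620,196),.015),("r2f",(181,200),.015),("r2s",(602,238),.015),("g1f",(196,243),.016),("g1s",(618,306),.016),("g2f",(145,292),.016),("g2s",(570,350),.016)]:
    w=ray("top",*px(c),z); print(n,(1000*(R.T@(w[:2]-t))).round(1),w[:2].round(3))
E
```

```text
R [[ 0.99594573  0.08995614]
 [-0.08995614  0.99594573]] [ 0.55822302 -0.00497158] -5.161083762113677
(0.1075, 0.155) [0.1065 0.1543]
(0.1075, -0.155) [ 0.1061 -0.1534]
(-0.1175, -0.155) [-0.1167 -0.1541]
(-0.1175, 0.155) [-0.1159  0.1532]
keepTL [-82.1  25.9] [0.479 0.028]
keepTR [ -81.2 -104. ] [ 0.468 -0.101]
keepBR [ -97.9 -104.7] [ 0.451 -0.1  ]
fenceEnd [80.4 33.9] [0.641 0.022]
stopend [-103. -120.] [ 0.445 -0.115]
corner [  78.1 -118.4] [ 0.625 -0.13 ]
r1f [63.8 93.1] [0.63  0.082]
r1s [  57.5 -108.1] [ 0.606 -0.118]
r2f [30.1 99.2] [0.597 0.091]
r2s [  36.  -101.5] [ 0.585 -0.109]
g1f [ 9.8 89.3] [0.576 0.083]
g1s [   3.8 -112.1] [ 0.552 -0.117]
g2f [-16.7 110.1] [0.551 0.106]
g2s [-20.  -91.8] [ 0.53  -0.095]
```

```bash
cat >> h.py <<'E'
R=np.array([[.99594573,.08995614],[-.08995614,.99594573]]);t=np.array([.55822302,-.00497158])
def where():
    s=robot.observe();p=(R.T@(s["ee_pos"][:2]-t))*1000
    f=s["force"].copy();f[:2]=R.T@f[:2]
    E=R.T@s["eef_rot"][:2,0];print("t",round(s["t"],2),"plate mm",p.round(1),"z",round(1000*s["ee_pos"][2],1),"yaw_jaw_vs_plate_y",np.degrees(np.arctan2(-E[0],E[1])).round(2),"Fplate",f.round(1),"w",s["grip_width"])
    return s
def to(x,y,z):
    s=robot.observe();w=np.r_[R@np.array([x,y])/1000+t,z/1000];return s["eef_rot"].T@(w-s["ee_pos"])
E
python3 - <<'E'
from h import *
where();print(to(-52,-20,80).round(4)); print(ray("top",130,185,0),ray("top",163,185,0))
E
```

```text
t 0.1 plate mm [-399.1  584.9] z 204.5 yaw_jaw_vs_plate_y -14.02 Fplate [-0.1 -0.5 -0. ] w 0.9990256850511527
[-0.5025  0.4834  0.1252]
[0.60236645 0.40830424 0.        ] [0.60492481 0.32867318 0.        ]
```

>>> {"op": "send_rows", "data": {"deltas": [[0, 0, -14, -0.5025, 0.4835, 0.06, 0.094], [0, 0, -14, -0.5025, 0.4835, 0.06, 0.094], [0, 0, -14, -0.5025, 0.4835, 0.06, 0.094], [0, 0, -14, -0.5025, 0.4835, 0.06, 0.094], [0, 0, -14, -0.5025, 0.4835, 0.06, 0.094], [0, 0, -14, -0.5025, 0.4835, 0.06, 0.094], [0, 0, -14, -0.5025, 0.4835, 0.06, 0.094], [0, 0, -14, -0.5025, 0.4835, 0.06, 0.094], [0, 0, -14, -0.5025, 0.4835, 0.06, 0.094], [0, 0, -14, -0.5025, 0.4835, 0.06, 0.094], [0, 0, -14, -0.5025, 0.4835, 0.06, 0.094], [0, 0, -14, -0.5025, 0.4835, 0.06, 0.094]]}}

```text
t: 1.1
ee_pos: [0.422, 0.1594, 0.1623]
eef_rot: [[0.09, 0.996, 0.0], [0.996, -0.09, 0.0], [0.0, 0.0, -1.0]]
force: [0.4, 0.7, -0.8]
grip_width: 0.999
```

Run:
```python
from h import *
where();print(to(-52,-20,60).round(4))
```

```text
t 1.1 plate mm [-150.5  151.5] z 162.3 yaw_jaw_vs_plate_y -0.02 Fplate [ 0.3  0.8 -0.8] w 0.9994713921501772
[-0.1715  0.0985  0.1023]
```

>>> {"op": "send_rows", "data": {"deltas": [[0, 0, 0, -0.16, 0.09, 0.05, 0.094], [0, 0, 0, -0.16, 0.09, 0.05, 0.094], [0, 0, 0, -0.16, 0.09, 0.05, 0.094], [0, 0, 0, -0.16, 0.09, 0.09, 0.094], [0, 0, 0, -0.16, 0.09, 0.09, 0.094], [0, 0, 0, -0.16, 0.09, 0.09, 0.094], [0, 0, 0, -0.16, 0.09, 0.09, 0.094], [0, 0, 0, -0.16, 0.09, 0.09, 0.094], [0, 0, 0, -0.16, 0.09, 0.09, 0.094], [0, 0, 0, -0.16, 0.09, 0.09, 0.094]]}}

```text
t: 1.93
ee_pos: [0.4976, -0.0052, 0.074]
eef_rot: [[0.089, 0.996, 0.002], [0.996, -0.089, -0.001], [-0.0, 0.003, -1.0]]
force: [0.5, -0.5, 0.3]
grip_width: 1.003
```

Run:
```python
from h import *
where();print(to(-53,-20,14).round(4))
i=robot.grab_frame("side");cv2.imwrite("pics/s1.png",cv2.resize(i[130:290,180:370],None,fx=4,fy=3.75,interpolation=cv2.INTER_CUBIC))
```

```text
t 1.93 plate mm [-60.3  -5.7] z 74.0 yaw_jaw_vs_plate_y 0.08 Fplate [ 0.6 -0.4  0.3] w 1.0028651430637867
[-0.0143  0.0072  0.06  ]
```

View pics/s1.png

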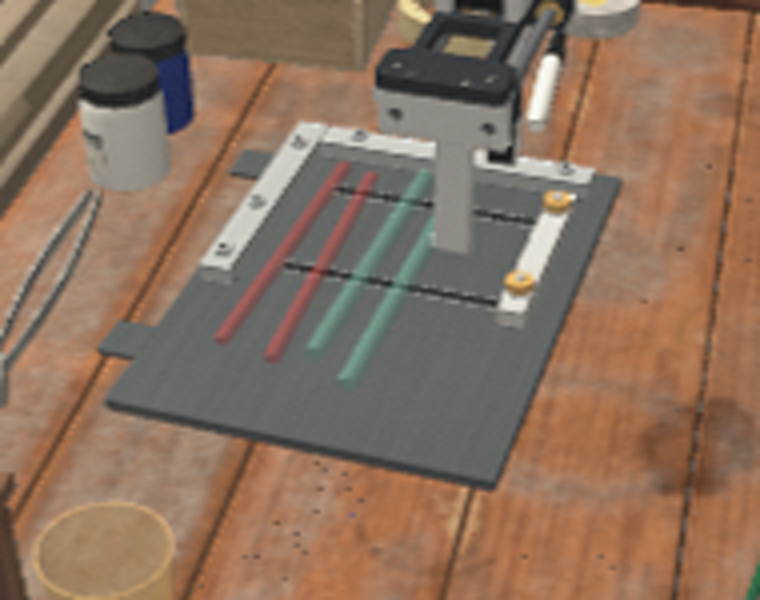

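The side view shows the rake in front of the second green cane (finger tip at about 450,245) with the keeper behind it. There's room, so I'll lower.

>>> {"op": "send_rows", "data": {"deltas": [[0, 0, 0, -0.014, 0.006, 0.03, 0.094], [0, 0, 0, -0.014, 0.006, 0.05, 0.094], [0, 0, 0, -0.014, 0.006, 0.06, 0.094], [0, 0, 0, -0.014, 0.006, 0.06, 0.094]]}}

```text
t: 2.32
ee_pos: [0.5008, -0.0198, 0.0115]
eef_rot: [[0.09, 0.996, -0.002], [0.996, -0.09, 0.001], [0.0, -0.002, -1.0]]
force: [0.1, -0.8, 0.0]
grip_width: 0.999
```

Run:
```python
from h import *
where();print(to(26,-20,14).round(4))
```

```text
t 2.32 plate mm [-55.9 -19.9] z 11.5 yaw_jaw_vs_plate_y 0.02 Fplate [ 0.1 -0.7  0. ] w 0.9992377674314535
[-0.0001  0.0819 -0.0027]
```

>>> {"op": "send_rows", "data": {"deltas": [[0, 0, 0, 0, 0.006, -0.002, 0.094], [0, 0, 0, 0, 0.012, -0.002, 0.094], [0, 0, 0, 0, 0.018, -0.002, 0.094], [0, 0, 0, 0, 0.023, -0.002, 0.094], [0, 0, 0, 0, 0.028, -0.002, 0.094], [0, 0, 0, 0, 0.033, -0.002, 0.094], [0, 0, 0, 0, 0.038, -0.002, 0.094], [0, 0, 0, 0, 0.043, -0.002, 0.094], [0, 0, 0, 0, 0.048, -0.002, 0.094], [0, 0, 0, 0, 0.053, -0.002, 0.094], [0, 0, 0, 0, 0.057, -0.002, 0.094], [0, 0, 0, 0, 0.06, -0.002, 0.094]]}}

```text
t: 3.32
ee_pos: [0.5619, -0.0261, 0.0145]
eef_rot: [[0.09, 0.996, -0.0], [0.996, -0.09, -0.0], [-0.0, 0.0, -1.0]]
force: [-2.2, -0.4, 2.6]
grip_width: 1.0
```

>>> {"op": "send_rows", "data": {"deltas": [[0, 0, 0, 0, 0.003, 0, 0.094], [0, 0, 0, 0, 0.006, 0, 0.094], [0, 0, 0, 0, 0.009, 0, 0.094], [0, 0, 0, 0, 0.012, 0, 0.094], [0, 0, 0, 0, 0.014, 0, 0.094], [0, 0, 0, 0, 0.016, 0, 0.094], [0, 0, 0, 0, 0.018, 0, 0.094], [0, 0, 0, 0, 0.019, 0, 0.094], [0, 0, 0, 0, 0.02, 0, 0.094]]}}

```text
t: 4.07
ee_pos: [0.5815, -0.0278, 0.0145]
eef_rot: [[0.09, 0.996, -0.0], [0.996, -0.09, 0.0], [-0.0, -0.0, -1.0]]
force: [-0.9, -0.6, 0.8]
grip_width: 1.001
```

Run:
```python
from h import *
where();print(to(26,-20,14).round(4))
i=robot.grab_frame("side");cv2.imwrite("pics/s2.png",cv2.resize(i[130:290,180:370],None,fx=4,fy=3.75,interpolation=cv2.INTER_CUBIC))
```

```text
t 4.07 plate mm [ 25.2 -20.6] z 14.5 yaw_jaw_vs_plate_y -0.02 Fplate [-0.8 -0.7  0.8] w 1.0005831649099524
[0.0006 0.0008 0.0005]
```

View pics/s2.png

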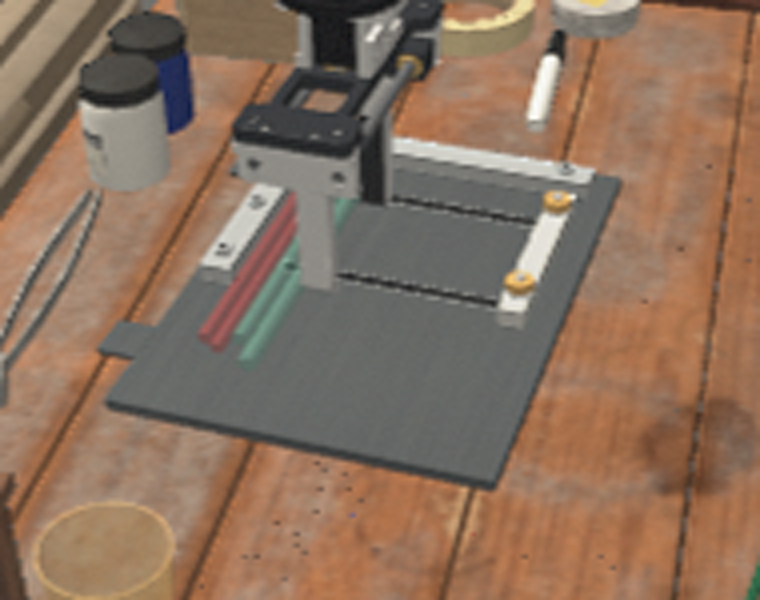

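The row is nearly packed: two reds then two greens, with free ends at about (210,340) and (250,358). I'll press it to contact.

>>> {"op": "send_rows", "data": {"deltas": [[0, 0, 0, 0, 0.001, 0, 0.094], [0, 0, 0, 0, 0.002, 0, 0.094], [0, 0, 0, 0, 0.003, 0, 0.094], [0, 0, 0, 0, 0.0035, 0, 0.094], [0, 0, 0, 0, 0.004, 0, 0.094], [0, 0, 0, 0, 0.004, 0, 0.094]]}}

```text
t: 4.62
ee_pos: [0.5837, -0.0279, 0.0145]
eef_rot: [[0.091, 0.996, -0.005], [0.996, -0.091, 0.001], [0.0, -0.005, -1.0]]
force: [-8.3, 0.6, 5.2]
grip_width: 0.998
```

Run:
```python
from h import *
where()
```

```text
t 4.62 plate mm [ 27.5 -20.6] z 14.5 yaw_jaw_vs_plate_y -0.05 Fplate [-8.3 -0.2  5.2] w 0.998448796902177
```

>>> {"op": "send_rows", "data": {"deltas": [[0, 0, 0, 0, -0.006, 0, 0.094], [0, 0, 0, 0, -0.014, 0, 0.094], [0, 0, 0, 0, -0.014, -0.03, 0.094], [0, 0, 0, 0, -0.014, -0.06, 0.06], [0, 0, 0, 0.04, -0.014, -0.07, 0.02], [0, 0, 0, 0.08, -0.014, -0.07, 0.009]]}}

```text
t: 5.12
ee_pos: [0.5818, 0.0519, 0.0891]
eef_rot: [[0.094, 0.995, 0.009], [0.996, -0.094, -0.001], [-0.0, 0.009, -1.0]]
force: [1.1, 0.5, 0.2]
grip_width: 0.822
```

Run:
```python
from h import *
s=where();print(to(57,132,80).round(4),s["joint_pos"].round(2))
```

```text
t 5.12 plate mm [18.4 58.8] z 89.1 yaw_jaw_vs_plate_y -0.26 Fplate [1.1 0.6 0.2] w 0.8216610695557477
[0.0734 0.0382 0.0094] [-0.11  0.22  1.82  0.    1.1  -1.58]
```

>>> {"op": "send_rows", "data": {"deltas": [[0, 0, 7, 0.03, 0.02, 0, 0.009], [0, 0, 14, 0.06, 0.03, 0, 0.009], [0, 0, 21, 0.072, 0.04, 0, 0.009], [0, 0, 28, 0.072, 0.04, 0, 0.009], [0, 0, 35, 0.072, 0.04, 0, 0.009], [0, 0, 42, 0.072, 0.04, 0, 0.009], [0, 0, 49, 0.072, 0.04, 0, 0.009], [0, 0, 56, 0.072, 0.04, 0, 0.009], [0, 0, 63, 0.072, 0.04, 0, 0.009], [0, 0, 70, 0.072, 0.04, 0, 0.009], [0, 0, 77, 0.072, 0.04, 0, 0.009], [0, 0, 84, 0.072, 0.04, 0, 0.009]]}}

```text
t: 6.12
ee_pos: [0.625, 0.1208, 0.0847]
eef_rot: [[1.0, 0.008, 0.001], [0.008, -1.0, 0.0], [0.001, -0.0, -1.0]]
force: [0.4, -0.3, 0.9]
grip_width: 0.099
```

>>> {"op": "send_rows", "data": {"deltas": [[0, 0, 6, 0, 0, 0, 0.009], [0, 0, 6, 0, 0, 0, 0.009], [0, 0, 6, 0, 0, 0, 0.009]]}}

```text
t: 6.37
ee_pos: [0.625, 0.1208, 0.0847]
eef_rot: [[0.996, -0.088, 0.001], [-0.088, -0.996, 0.0], [0.001, -0.0, -1.0]]
force: [-0.2, -0.6, 0.3]
grip_width: 0.097
```

Run:
```python
from h import *
s=where();print(to(57,130,15).round(4))
i=robot.grab_frame("top")[150:270,225:380];cv2.imwrite("pics/t3.png",cv2.resize(i,None,fx=5,fy=5,interpolation=cv2.INTER_CUBIC))
```

```text
t 6.37 plate mm [ 55.1 131.3] z 84.7 yaw_jaw_vs_plate_y -89.87 Fplate [-0.2 -0.6  0.3] w 0.09660055363999397
[0.0018 0.0013 0.0697]
```

View pics/t3.png

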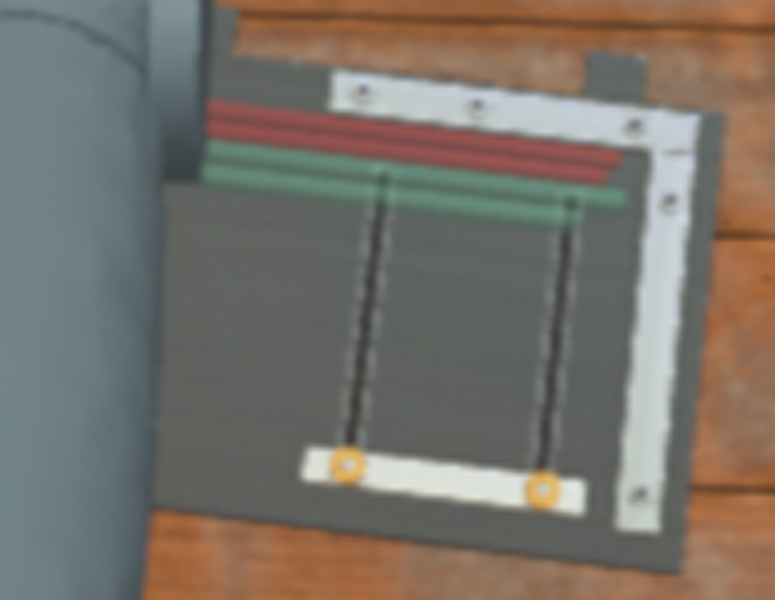

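The row is tight along the fence. Its stop ends are staggered at crop x of about 625, 610, 627 and 582, and the stop face is at about 648. I'll lower and push the free ends.

>>> {"op": "send_rows", "data": {"deltas": [[0, 0, 0, 0.001, 0, 0.035, 0.009], [0, 0, 0, 0.001, 0, 0.06, 0.009], [0, 0, 0, 0.001, 0, 0.07, 0.009], [0, 0, 0, 0.001, 0, 0.07, 0.009], [0, 0, 0, 0.001, 0.005, 0.07, 0.009], [0, 0, 0, 0.001, 0.01, 0.07, 0.009], [0, 0, 0, 0.001, 0.014, 0.07, 0.009], [0, 0, 0, 0.001, 0.018, 0.07, 0.009], [0, 0, 0, 0.001, 0.022, 0.07, 0.009], [0, 0, 0, 0.001, 0.026, 0.07, 0.009], [0, 0, 0, 0.001, 0.03, 0.07, 0.009], [0, 0, 0, 0.001, 0.033, 0.07, 0.009]]}}

```text
t: 7.42
ee_pos: [0.6233, 0.0876, 0.015]
eef_rot: [[0.996, -0.091, 0.001], [-0.091, -0.996, 0.0], [0.001, -0.0, -1.0]]
force: [-0.8, 2.4, 0.8]
grip_width: 0.095
```

Run:
```python
from h import *
s=where();print(to(57,88,15).round(4))
```

```text
t 7.42 plate mm [56.4 98.1] z 15.0 yaw_jaw_vs_plate_y -90.04 Fplate [-1.1  2.3  0.8] w 0.09493297226475082
[ 0.0006  0.0101 -0.    ]
```

>>> {"op": "send_rows", "data": {"deltas": [[0, 0, 0, 0, 0.003, 0, 0.009], [0, 0, 0, 0, 0.006, 0, 0.009], [0, 0, 0, 0, 0.008, 0, 0.009], [0, 0, 0, 0, 0.009, 0, 0.009], [0, 0, 0, 0, 0.01, 0, 0.009], [0, 0, 0, 0, 0.011, 0, 0.009], [0, 0, 0, 0, 0.011, 0, 0.009]]}}

```text
t: 8.0
ee_pos: [0.6223, 0.08, 0.0147]
eef_rot: [[0.996, -0.092, 0.001], [-0.092, -0.996, 0.006], [0.001, -0.006, -1.0]]
force: [1.0, 13.0, 1.6]
grip_width: 0.092
```

Run:
```python
from h import *
s=where()
```

```text
t 8.0 plate mm [56.2 90.4] z 14.7 yaw_jaw_vs_plate_y -90.1 Fplate [-0.2 13.   1.6] w 0.09176141251674438
```

>>> {"op": "send_rows", "data": {"deltas": [[0, 0, 0, 0, 0.001, 0, 0.009], [0, 0, 0, 0, 0.002, 0, 0.009], [0, 0, 0, 0, 0.002, 0, 0.009]]}}

```text
t: 8.25
ee_pos: [0.6222, 0.0799, 0.0147]
eef_rot: [[0.996, -0.092, 0.002], [-0.092, -0.996, 0.009], [0.001, -0.009, -1.0]]
force: [3.2, 19.1, 0.2]
grip_width: 0.093
```

Run:
```python
from h import *
s=where()
i=robot.grab_frame("side");cv2.imwrite("pics/s4.png",cv2.resize(i[130:250,200:360],None,fx=5,fy=5,interpolation=cv2.INTER_CUBIC))
```

```text
t 8.25 plate mm [56.1 90.3] z 14.7 yaw_jaw_vs_plate_y -90.13 Fplate [ 1.5 19.3  0.2] w 0.09330634236657487
```

View pics/s4.png

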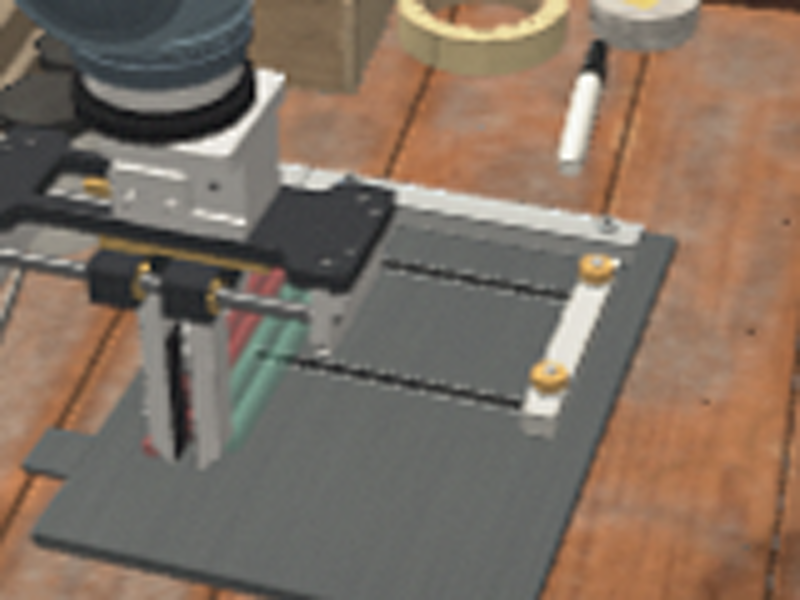

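>>> {"op": "send_rows", "data": {"deltas": [[0, 0, 0, 0, -0.01, 0, 0.009], [0, 0, 0, 0, -0.022, 0, 0.009], [0, 0, 0, 0, -0.022, -0.035, 0.009], [0, 0, 0, 0, -0.022, -0.07, 0.009], [0, 0, -7, -0.03, 0, -0.08, 0.094], [0, 0, -14, -0.065, 0.03, -0.08, 0.094], [0, 0, -21, -0.065, 0.06, -0.08, 0.094], [0, 0, -28, -0.065, 0.09, -0.08, 0.094], [0, 0, -35, -0.065, 0.11, -0.08, 0.094], [0, 0, -42, -0.065, 0.11, -0.08, 0.094], [0, 0, -49, -0.065, 0.11, -0.08, 0.094], [0, 0, -56, -0.065, 0.11, -0.08, 0.094]]}}

```text
t: 9.3
ee_pos: [0.5467, -0.0295, 0.0942]
eef_rot: [[0.628, 0.778, -0.001], [0.778, -0.628, -0.001], [-0.001, -0.0, -1.0]]
force: [0.2, -0.2, -0.4]
grip_width: 0.625
```

>>> {"op": "send_rows", "data": {"deltas": [[0, 0, -7, 0, 0, 0, 0.094], [0, 0, -14, 0, 0, 0, 0.094], [0, 0, -21, 0, 0, 0, 0.094], [0, 0, -28, 0, 0, 0, 0.094], [0, 0, -34, 0, 0, 0, 0.094], [0, 0, -34, 0, 0, 0, 0.094]]}}

```text
t: 9.8
ee_pos: [0.5468, -0.0288, 0.0942]
eef_rot: [[0.088, 0.996, -0.001], [0.996, -0.088, -0.001], [-0.001, -0.001, -1.0]]
force: [0.8, 0.5, 0.2]
grip_width: 0.993
```

Run:
```python
from h import *
s=where();print(to(10,-20,15).round(4))
i=robot.grab_frame("side");cv2.imwrite("pics/s5.png",cv2.resize(i[130:250,200:360],None,fx=5,fy=5,interpolation=cv2.INTER_CUBIC))
```

```text
t 9.8 plate mm [ -9.2 -24.8] z 94.2 yaw_jaw_vs_plate_y 0.08 Fplate [0.7 0.6 0.2] w 0.9934536972022021
[0.0048 0.0193 0.0791]
```

View pics/s5.png

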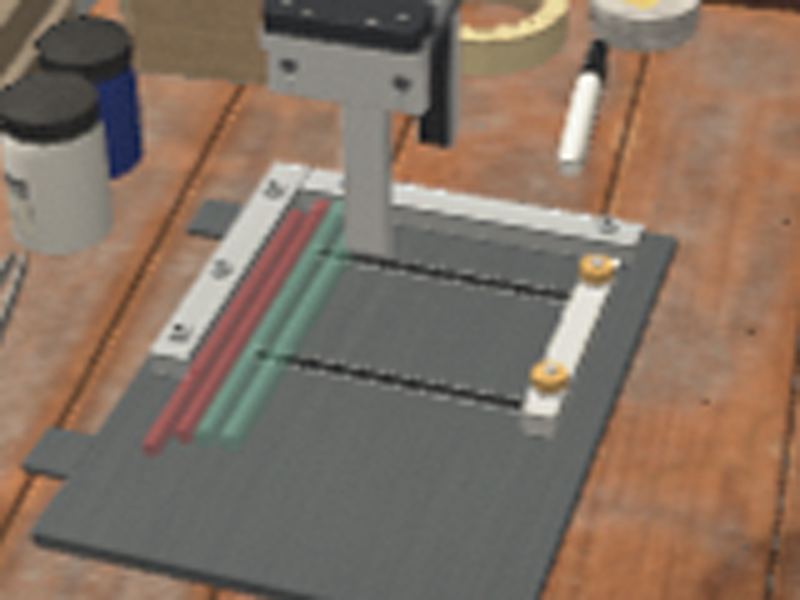

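The first red cane was missed. Its free end, at (150,450), still sticks out past the other three, and there's a small gap beside it. I'll sweep again and then push that pair with the fingers shut.

>>> {"op": "send_rows", "data": {"deltas": [[0, 0, 0, 0.005, 0.01, 0.04, 0.094], [0, 0, 0, 0.005, 0.01, 0.07, 0.094], [0, 0, 0, 0.005, 0.01, 0.0795, 0.094], [0, 0, 0, 0.005, 0.015, 0.0795, 0.094], [0, 0, 0, 0.005, 0.02, 0.0795, 0.094], [0, 0, 0, 0.005, 0.025, 0.0795, 0.094], [0, 0, 0, 0.005, 0.029, 0.0795, 0.094], [0, 0, 0, 0.005, 0.033, 0.0795, 0.094], [0, 0, 0, 0.005, 0.036, 0.0795, 0.094], [0, 0, 0, 0.005, 0.038, 0.0795, 0.094], [0, 0, 0, 0.005, 0.039, 0.0795, 0.094], [0, 0, 0, 0.005, 0.039, 0.0795, 0.094]]}}

```text
t: 10.85
ee_pos: [0.584, -0.027, 0.0152]
eef_rot: [[0.091, 0.996, -0.007], [0.996, -0.091, 0.001], [-0.0, -0.008, -1.0]]
force: [-10.4, 0.5, 9.0]
grip_width: 1.0
```

Run:
```python
from h import *
where()
```

```text
t 10.85 plate mm [ 27.6 -19.6] z 15.2 yaw_jaw_vs_plate_y -0.05 Fplate [-10.4  -0.4   9. ] w 1.000112782611993
```

>>> {"op": "send_rows", "data": {"deltas": [[0, 0, 0, 0, -0.006, 0, 0.094], [0, 0, 0, 0, -0.014, 0, 0.094], [0, 0, 0, 0, -0.014, -0.035, 0.094], [0, 0, 0, 0, -0.014, -0.07, 0.06], [0, 0, 7, 0.04, 0, -0.07, 0.0], [0, 0, 14, 0.08, 0.02, -0.07, 0.0], [0, 0, 21, 0.115, 0.035, -0.07, 0.0], [0, 0, 28, 0.142, 0.0415, -0.07, 0.0], [0, 0, 35, 0.142, 0.0415, -0.07, 0.0], [0, 0, 42, 0.142, 0.0415, -0.07, 0.0], [0, 0, 49, 0.142, 0.0415, -0.07, 0.0], [0, 0, 56, 0.142, 0.0415, -0.07, 0.0]]}}

```text
t: 11.85
ee_pos: [0.6404, 0.1108, 0.0851]
eef_rot: [[0.879, 0.477, 0.0], [0.477, -0.879, 0.0], [0.0, 0.0, -1.0]]
force: [0.0, 0.4, -0.2]
grip_width: 0.396
```

>>> {"op": "send_rows", "data": {"deltas": [[0, 0, 7, 0, 0, 0, 0.0], [0, 0, 14, 0, 0, 0, 0.0], [0, 0, 21, 0, 0, 0, 0.0], [0, 0, 28, 0, 0, 0, 0.0], [0, 0, 34, 0, 0, 0, 0.0], [0, 0, 34, 0, 0, 0, 0.0]]}}

```text
t: 12.35
ee_pos: [0.6405, 0.1104, 0.0852]
eef_rot: [[0.996, -0.092, 0.001], [-0.092, -0.996, 0.0], [0.001, -0.0, -1.0]]
force: [-0.6, 1.1, -0.9]
grip_width: 0.007
```

Run:
```python
from h import *
where();print(to(71,122,15).round(4))
```

```text
t 12.35 plate mm [ 71.5 122.3] z 85.2 yaw_jaw_vs_plate_y -90.11 Fplate [-0.7  1.  -0.9] w 0.0065724313916751854
[-0.0006  0.0003  0.0702]
```

Now I'll lower and push to about y=90 (contact).

>>> {"op": "send_rows", "data": {"deltas": [[0, 0, 0, 0, 0, 0.035, 0.0], [0, 0, 0, 0, 0, 0.06, 0.0], [0, 0, 0, 0, 0, 0.07, 0.0], [0, 0, 0, 0, 0, 0.07, 0.0], [0, 0, 0, 0, 0.005, 0.07, 0.0], [0, 0, 0, 0, 0.01, 0.07, 0.0], [0, 0, 0, 0, 0.015, 0.07, 0.0], [0, 0, 0, 0, 0.02, 0.07, 0.0], [0, 0, 0, 0, 0.024, 0.07, 0.0], [0, 0, 0, 0, 0.028, 0.07, 0.0], [0, 0, 0, 0, 0.031, 0.07, 0.0], [0, 0, 0, 0, 0.033, 0.07, 0.0]]}}

```text
t: 13.35
ee_pos: [0.6383, 0.0784, 0.0158]
eef_rot: [[0.996, -0.092, 0.002], [-0.092, -0.996, 0.003], [0.002, -0.003, -1.0]]
force: [1.5, 10.6, 2.3]
grip_width: 0.006
```

>>> {"op": "send_rows", "data": {"deltas": [[0, 0, 0, 0, 0.001, 0, 0.0], [0, 0, 0, 0, 0.002, 0, 0.0], [0, 0, 0, 0, 0.002, 0, 0.0]]}}

```text
t: 13.6
ee_pos: [0.6383, 0.0783, 0.0158]
eef_rot: [[0.996, -0.091, 0.003], [-0.091, -0.996, 0.005], [0.002, -0.006, -1.0]]
force: [2.2, 11.9, 3.3]
grip_width: 0.005
```

Run:
```python
from h import *
where()
```

```text
t 13.6 plate mm [72.3 90.2] z 15.8 yaw_jaw_vs_plate_y -90.08 Fplate [ 1.1 12.   3.3] w 0.004625578671128115
```

>>> {"op": "send_rows", "data": {"deltas": [[0, 0, 0, 0, -0.008, 0, 0.0], [0, 0, 0, 0, -0.015, 0, 0.0], [0, 0, 0, -0.012, -0.015, 0, 0.0], [0, 0, 0, -0.024, -0.015, 0, 0.0], [0, 0, 0, -0.024, -0.015, 0, 0.0], [0, 0, 0, -0.024, -0.01, 0, 0.0], [0, 0, 0, -0.024, -0.005, 0, 0.0], [0, 0, 0, -0.024, -0.002, 0, 0.0], [0, 0, 0, -0.024, 0, 0, 0.0], [0, 0, 0, -0.024, 0.001, 0, 0.0], [0, 0, 0, -0.024, 0.001, 0, 0.0]]}}

```text
t: 14.52
ee_pos: [0.6142, 0.0807, 0.0153]
eef_rot: [[0.996, -0.093, 0.002], [-0.093, -0.996, 0.009], [0.001, -0.009, -1.0]]
force: [0.8, 16.7, -0.5]
grip_width: 0.006
```

Run:
```python
from h import *
where()
```

```text
t 14.52 plate mm [48.  90.4] z 15.3 yaw_jaw_vs_plate_y -90.18 Fplate [-0.7 16.7 -0.5] w 0.005936170321579491
```

Same contact depth (90.4 against 90.2), so all four are flush. Next: retreat, rotate back, and re-seat with the rake after a look.

>>> {"op": "send_rows", "data": {"deltas": [[0, 0, 0, 0, -0.01, 0, 0.0], [0, 0, 0, 0, -0.022, 0, 0.0], [0, 0, 0, 0, -0.022, -0.035, 0.0], [0, 0, 0, 0, -0.022, -0.07, 0.0], [0, 0, -7, -0.03, 0, -0.08, 0.094], [0, 0, -14, -0.05, 0.03, -0.08, 0.094], [0, 0, -21, -0.05, 0.06, -0.08, 0.094], [0, 0, -28, -0.05, 0.09, -0.08, 0.094], [0, 0, -35, -0.05, 0.108, -0.08, 0.094], [0, 0, -42, -0.05, 0.108, -0.08, 0.094], [0, 0, -49, -0.05, 0.108, -0.08, 0.094], [0, 0, -56, -0.05, 0.108, -0.08, 0.094]]}}

```text
t: 15.52
ee_pos: [0.5543, -0.0272, 0.0953]
eef_rot: [[0.628, 0.778, 0.0], [0.778, -0.628, -0.001], [-0.0, 0.001, -1.0]]
force: [0.4, 0.5, 0.2]
grip_width: 0.537
```

>>> {"op": "send_rows", "data": {"deltas": [[0, 0, -7, 0, 0, 0, 0.094], [0, 0, -14, 0, 0, 0, 0.094], [0, 0, -21, 0, 0, 0, 0.094], [0, 0, -28, 0, 0, 0, 0.094], [0, 0, -34, 0, 0, 0, 0.094], [0, 0, -34, 0, 0, 0, 0.094]]}}

```text
t: 16.02
ee_pos: [0.5543, -0.0266, 0.0952]
eef_rot: [[0.089, 0.996, 0.0], [0.996, -0.089, -0.001], [-0.001, 0.0, -1.0]]
force: [0.5, 0.6, 0.1]
grip_width: 0.961
```

Run:
```python
from h import *
s=where();print(to(0,-20,15).round(4))
i=robot.grab_frame("side");cv2.imwrite("pics/s6.png",cv2.resize(i[160:230,200:300],None,fx=8,fy=8,interpolation=cv2.INTER_CUBIC))
```

```text
t 16.02 plate mm [ -2.  -21.9] z 95.2 yaw_jaw_vs_plate_y 0.06 Fplate [0.4 0.7 0.1] w 0.9608669346366703
[0.0019 0.002  0.0802]
```

View pics/s6.png

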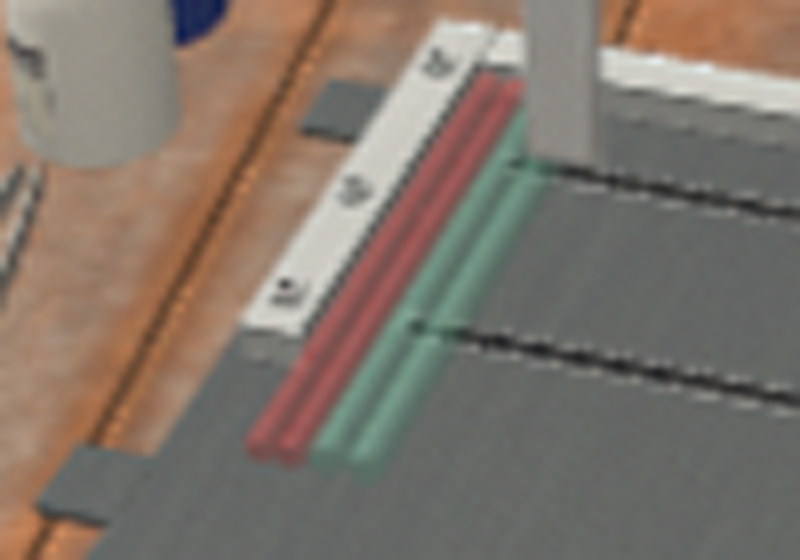

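The row is now flush and packed, with free ends in a line at about (260-370, 450-470). One more gentle rake press, then the keeper.

>>> {"op": "send_rows", "data": {"deltas": [[0, 0, 0, 0.002, 0.008, 0.04, 0.094], [0, 0, 0, 0.002, 0.008, 0.07, 0.094], [0, 0, 0, 0.002, 0.008, 0.0805, 0.094], [0, 0, 0, 0.002, 0.014, 0.0805, 0.094], [0, 0, 0, 0.002, 0.02, 0.0805, 0.094], [0, 0, 0, 0.002, 0.024, 0.0805, 0.094], [0, 0, 0, 0.002, 0.027, 0.0805, 0.094], [0, 0, 0, 0.002, 0.029, 0.0805, 0.094], [0, 0, 0, 0.002, 0.031, 0.0805, 0.094], [0, 0, 0, 0.002, 0.032, 0.0805, 0.094], [0, 0, 0, 0.002, 0.032, 0.0805, 0.094]]}}

```text
t: 16.98
ee_pos: [0.5839, -0.027, 0.0148]
eef_rot: [[0.091, 0.996, -0.006], [0.996, -0.091, 0.0], [-0.0, -0.006, -1.0]]
force: [-7.9, 0.1, 6.6]
grip_width: 1.001
```

Run:
```python
from h import *
where();print(to(-116,-40,80).round(4))
```

```text
t 16.98 plate mm [ 27.6 -19.7] z 14.8 yaw_jaw_vs_plate_y -0.07 Fplate [-7.9 -0.6  6.6] w 1.0014042947094626
[-0.0205 -0.1439 -0.0644]
```

>>> {"op": "send_rows", "data": {"deltas": [[0, 0, 0, 0, -0.008, 0, 0.094], [0, 0, 0, 0, -0.02, 0, 0.094], [0, 0, 0, 0, -0.035, -0.035, 0.08], [0, 0, 0, -0.01, -0.07, -0.065, 0.04], [0, 0, 0, -0.02, -0.105, -0.065, 0.04], [0, 0, 0, -0.02, -0.1455, -0.065, 0.04], [0, 0, 0, -0.02, -0.1455, -0.065, 0.04], [0, 0, 0, -0.02, -0.1455, -0.065, 0.04], [0, 0, 0, -0.02, -0.1455, -0.065, 0.04], [0, 0, 0, -0.02, -0.1455, -0.065, 0.04]]}}

```text
t: 17.82
ee_pos: [0.4409, -0.0344, 0.0805]
eef_rot: [[0.09, 0.996, 0.002], [0.996, -0.09, -0.001], [-0.001, 0.002, -1.0]]
force: [0.2, -0.3, 0.3]
grip_width: 0.469
```

Run:
```python
from h import *
where();print(to(-116,-40,17).round(4))
i=robot.grab_frame("side");cv2.imwrite("pics/s7.png",cv2.resize(i[130:250,200:360],None,fx=5,fy=5,interpolation=cv2.INTER_CUBIC))
```

```text
t 17.82 plate mm [-114.2  -39.9] z 80.5 yaw_jaw_vs_plate_y -0.01 Fplate [ 0.3 -0.2  0.3] w 0.4686450800933509
[-0.0001 -0.002   0.0635]
```

View pics/s7.png

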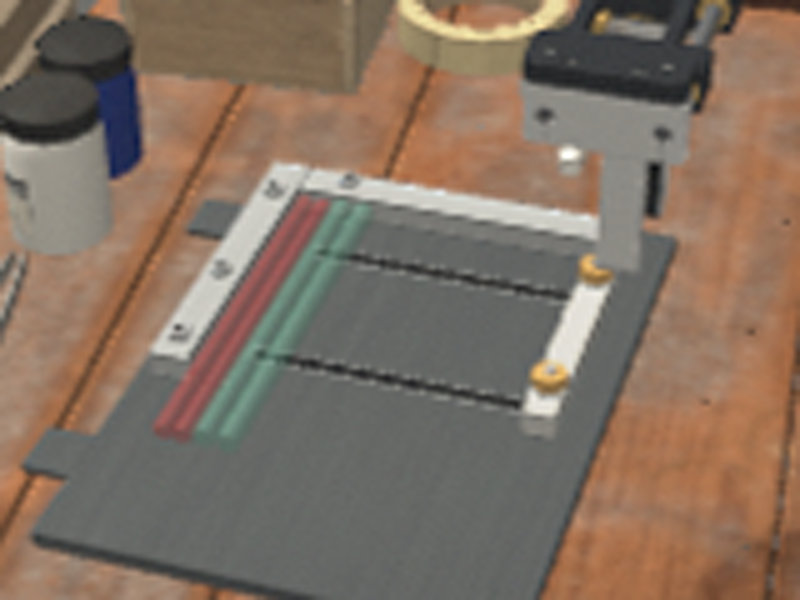

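The row sits square in the corner (free ends at about y=435 in the crop) and the keeper is still back. I'll lower behind the bar.

>>> {"op": "send_rows", "data": {"deltas": [[0, 0, 0, 0, -0.002, 0.03, 0.04], [0, 0, 0, 0, -0.002, 0.055, 0.04], [0, 0, 0, 0, -0.002, 0.0635, 0.04], [0, 0, 0, 0, -0.002, 0.0635, 0.04]]}}

```text
t: 18.2
ee_pos: [0.4361, -0.0333, 0.0141]
eef_rot: [[0.09, 0.996, -0.005], [0.996, -0.09, 0.002], [0.001, -0.005, -1.0]]
force: [-0.9, 0.0, -0.3]
grip_width: 0.427
```

Run:
```python
from h import *
where();print(to(5,-40,17).round(4))
```

```text
t 18.2 plate mm [-119.1  -39.2] z 14.1 yaw_jaw_vs_plate_y -0.01 Fplate [-0.9 -0.1 -0.3] w 0.42717428610643177
[-0.0008  0.124  -0.0035]
```

>>> {"op": "send_rows", "data": {"deltas": [[0, 0, 0, 0, 0.005, -0.001, 0.04], [0, 0, 0, 0, 0.01, -0.001, 0.04], [0, 0, 0, 0, 0.015, -0.001, 0.04], [0, 0, 0, 0, 0.022, -0.001, 0.04], [0, 0, 0, 0, 0.03, -0.001, 0.04], [0, 0, 0, 0, 0.038, -0.001, 0.04], [0, 0, 0, 0, 0.046, -0.001, 0.04], [0, 0, 0, 0, 0.054, -0.001, 0.04], [0, 0, 0, 0, 0.062, -0.001, 0.04], [0, 0, 0, 0, 0.07, -0.001, 0.04], [0, 0, 0, 0, 0.078, -0.001, 0.04], [0, 0, 0, 0, 0.084, -0.001, 0.04]]}}

```text
t: 19.2
ee_pos: [0.5219, -0.0415, 0.017]
eef_rot: [[0.09, 0.996, 0.0], [0.996, -0.09, -0.0], [-0.0, 0.0, -1.0]]
force: [-4.2, -0.4, 3.3]
grip_width: 0.425
```

>>> {"op": "send_rows", "data": {"deltas": [[0, 0, 0, 0, 0.005, 0, 0.04], [0, 0, 0, 0, 0.01, 0, 0.04], [0, 0, 0, 0, 0.015, 0, 0.04], [0, 0, 0, 0, 0.02, 0, 0.04], [0, 0, 0, 0, 0.024, 0, 0.04], [0, 0, 0, 0, 0.028, 0, 0.04], [0, 0, 0, 0, 0.031, 0, 0.04], [0, 0, 0, 0, 0.033, 0, 0.04], [0, 0, 0, 0, 0.034, 0, 0.04]]}}

```text
t: 19.95
ee_pos: [0.555, -0.0446, 0.017]
eef_rot: [[0.09, 0.996, 0.0], [0.996, -0.09, -0.0], [-0.0, 0.0, -1.0]]
force: [-3.7, -1.0, 1.3]
grip_width: 0.427
```

Run:
```python
from h import *
where()
```

```text
t 19.95 plate mm [  0.4 -39.7] z 17.0 yaw_jaw_vs_plate_y -0.02 Fplate [-3.6 -1.3  1.3] w 0.4271526752777876
```

>>> {"op": "send_rows", "data": {"deltas": [[0, 0, 0, 0, 0.003, 0, 0.04], [0, 0, 0, 0, 0.006, 0, 0.04], [0, 0, 0, 0, 0.008, 0, 0.04], [0, 0, 0, 0, 0.009, 0, 0.04], [0, 0, 0, 0, 0.01, 0, 0.04], [0, 0, 0, 0, 0.011, 0, 0.04], [0, 0, 0, 0, 0.012, 0, 0.04], [0, 0, 0, 0, 0.0125, 0, 0.04], [0, 0, 0, 0, 0.0125, 0, 0.04]]}}

```text
t: 20.7
ee_pos: [0.5661, -0.0455, 0.0169]
eef_rot: [[0.09, 0.996, -0.003], [0.996, -0.09, 0.0], [0.0, -0.003, -1.0]]
force: [-7.5, -1.6, 3.4]
grip_width: 0.422
```

Run:
```python
from h import *
where()
```

```text
t 20.7 plate mm [ 11.5 -39.6] z 16.9 yaw_jaw_vs_plate_y -0.02 Fplate [-7.3 -2.3  3.4] w 0.42175485385610495
```

>>> {"op": "send_rows", "data": {"deltas": [[0, 0, 0, 0, 0.001, 0, 0.04], [0, 0, 0, 0, 0.002, 0, 0.04], [0, 0, 0, 0, 0.002, 0, 0.04]]}}

```text
t: 20.95
ee_pos: [0.5662, -0.0455, 0.0169]
eef_rot: [[0.09, 0.996, -0.008], [0.996, -0.09, 0.001], [0.0, -0.009, -1.0]]
force: [-13.4, -1.6, 9.6]
grip_width: 0.425
```

>>> {"op": "send_rows", "data": {"deltas": [[0, 0, 0, 0, -0.006, 0, 0.04], [0, 0, 0, 0, -0.02, 0, 0.04], [0, 0, 0, 0, -0.03, -0.03, 0.04], [0, 0, 0, 0, -0.06, -0.07, 0.04], [0, 0, 0, 0, -0.1, -0.1, 0.04], [0, 0, 0, 0, -0.13, -0.13, 0.04], [0, 0, 0, 0, -0.14, -0.15, 0.04], [0, 0, 0, 0, -0.14, -0.15, 0.04], [0, 0, 0, 0, -0.14, -0.15, 0.04], [0, 0, 0, 0, -0.14, -0.15, 0.04]]}}

```text
t: 21.78
ee_pos: [0.4304, -0.033, 0.1671]
eef_rot: [[0.09, 0.996, 0.002], [0.996, -0.09, -0.0], [0.0, 0.002, -1.0]]
force: [-0.0, 0.5, -0.4]
grip_width: 0.422
```

Run:
```python
from h import *
where()
i=robot.grab_frame("side")[130:250,200:360];j=robot.grab_frame("top")[150:230,225:380]
i=cv2.resize(i,(400,300),interpolation=cv2.INTER_CUBIC);j=cv2.resize(j,(775,400),interpolation=cv2.INTER_CUBIC)
i=cv2.resize(i[50:250,50:380],(775,470)[:2],interpolation=cv2.INTER_CUBIC)[:200+100]
cv2.imwrite("pics/end_t.png",j)
s=robot.grab_frame("side");cv2.imwrite("pics/end_s.png",cv2.resize(s[160:230,200:300],None,fx=8,fy=8,interpolation=cv2.INTER_CUBIC))
```

```text
t 21.78 plate mm [-124.8  -39.5] z 167.1 yaw_jaw_vs_plate_y -0.02 Fplate [-0.1  0.5 -0.4] w 0.42222956038512993
```

View pics/end_s.png

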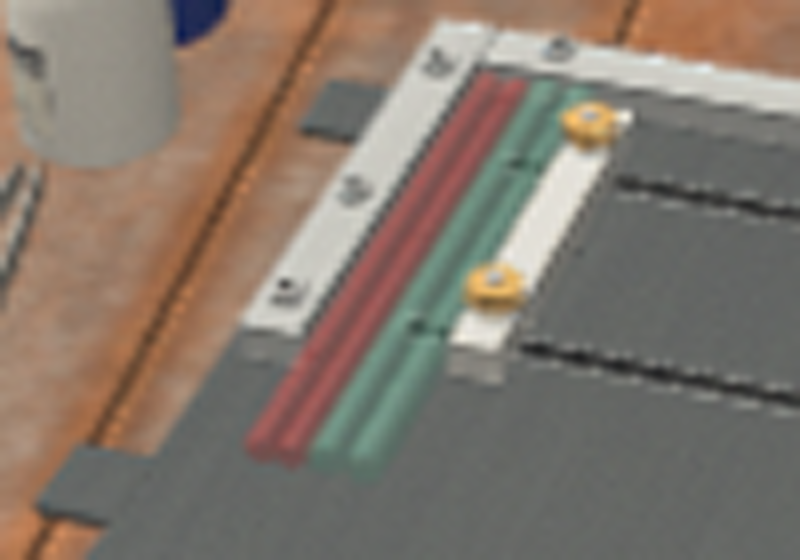

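View pics/end_t.png

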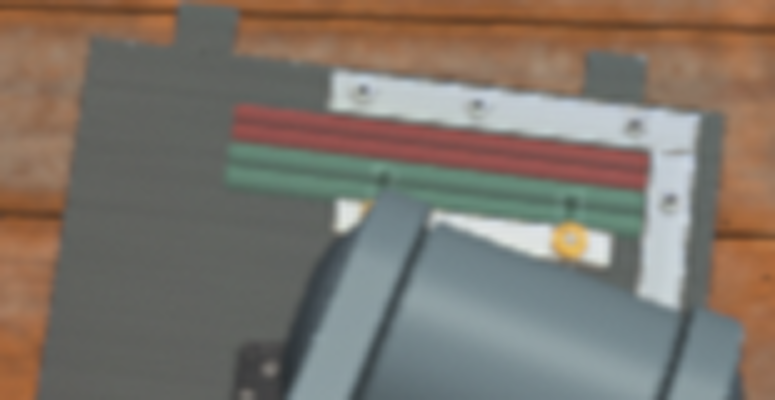

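The final views show all four canes packed against the fence and flush at the stop (crop x about 645). The keeper bar lies along the last green cane.

```bash
python3 -c "
from bench import robot
print(robot.sign_off())"
```

```text
the job is handed in; nothing more can be done
None
```

The four canes now lie parallel and touching along the fence, in the order red, red, green, green. Each has its end against the end stop, and the keeper bar is pushed up snug to the row. I handed the job in at about 22 s.

- **How it went:** I swept the canes to the fence with the open fingers, pushed their free ends to the stop, pressed the row to the fence again, and then pushed the keeper bar. No cane was picked up or lifted.
- **One miss, mended:** the first push on the ends missed the outer red cane and left a small gap beside it. I swept the row again and pushed the ends in two strokes with the fingers shut. Both strokes stopped at the same depth (90.2 and 90.4 mm in my plate frame).
- **Last checks:** the keeper stopped at 11.5 mm, where the packed row put it (11.6 mm), with about 13 N at contact. The highest force I read in the whole job was about 19 N. The final top and side views showed no gaps and flush ends.
- **Disagreement:** contact positions were 1–2.5 mm off my camera-based plate frame, so I relied on the contact readings.
- **Bystanders:** I never went near the tumbler, cork or marker at low height, but I did not measure their positions again at the end.

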